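Close the sample case and scan it out

ROBOT

A 6-joint arm with a two-finger parallel gripper is mounted at the origin on the work surface. World frame = base frame: x ahead of the robot, y to its left, z up, the work surface at z = 0. Lengths are in m, angles in degrees, forces in N, time in s.
With the tool pointing down it reaches from about 0.375 to 0.9 m from the base axis. Payload 3.1 kg.
Tool frame: the origin (TCP) lies midway between the tips of the shut fingers; the grasp point (between the pads) lies 19 mm behind it; z points along the fingers, y is the line along which they close (so a half turn about z gives the same grasp; the last joint's range is limited). The gripper opens to 87 mm and grips with 3 to 60 N. Pads are 19 mm wide; open, the fingers measure 117 mm over their backs; the gripper's body (75 mm by 190 mm) begins 51 mm behind the grasp point.
Start: joints at [-85.457, 30.224, 82.088, -0, 67.689, -10.227], TCP at [0.159, -0.604, 0.223] pointing down, gripper open.
Joint ranges: [-176.69, 176.69], [-43.24, 126.21], [12.49, 139.97], [-82, 262], [0, 151.66], [-163.58, 163.58]. Speed limits (degrees/s): [159.86, 159.86, 180, 180, 180, 180].

INTERFACE

Orientations are given as a 3x3 rotation matrix whose columns are the frame's x, y, z axes.
In Python, from rig import read_state, capture, camera_info, hand_in gives the robot as it stands.
- The arm moves only by the tool drive_tool, never from a script. Its argument "motion" is a list of rows, each a list of 2 entries, a list of its own where there are three numbers: the shift along the tool's x, y, z in mm, then the turn, a rotation vector about the tool's x, y, z in rad. A call has 1 to 5 rows; each row shifts and turns the commanded pose from where the row before left it, along the tool's axes as they then stand; what a row does not reach is not made up. A row lasts 1/10 s, in which the tool goes at most 50 mm and 8.59 degrees, less where a joint would pass 70% of its speed; a pose out of reach is approached as far as the arm can. A call is refused whole if a number of a shift passes 50 or a number of a turn 0.15, either way. A call with a gripper value outside its range is refused whole. "gripper" is the opening, from 0 (shut) to 1 (fully open), set as the call begins (left out, the last holds). The fingers move at their own pace and stop on an object; the grip force is fixed at half the most. Time passes only in rows, so rows that do not move let the fingers close. It gives the time, the measured TCP pose, the force, the opening and the grip force at its end, in the units of the state.
- read_state(): the state, without advancing time (a new reading comes with each control period).
- capture(name): name is "scene" or "top"; returns the picture (400x640x3 uint8, red, green, blue); there is no depth.
- camera_info(name): a dict with "fovy" (degrees; the focal length in pixels is half the picture's height over the tangent of half this angle, whatever the lens; pixels are square), "cx", "cy" (the principal point, pixels), "xyz" and "orientation" of the camera in the world. Camera axes: x right, y down, z forward; pixel columns grow to the right and rows downward; lengths in m; the calibration is good to about 2 mm. A picture is of the moment at which its call begins. camera_info takes no time and is no camera call.
- hand_in(): hands the job in; it is judged then, once.
The state is a dict: "time_s": time; "joint_positions": joint angles; "qvel": joint speeds; "tau": joint torques, N m; "position": TCP position; "tcp_rot": TCP orientation; "force": force on the tool from outside, world axes, zero at the start; "moment": the same for the moment, N m; "opening": opening from 0.0 (shut) to 1.0 (fully open); "grasp_force": force on a finger pad.
Only numpy, scipy, OpenCV 4.12 (cv2) and the standard library are available. Lean on these libraries where they do the work, as an engineer would, in place of code of your own. Each camera call takes 0.05 s, during which the arm holds its last target. There are 200 camera calls.

TASK

Press the open lid of the sample case fully shut. Then lift the barcode scanner off its rest and hold it still for at least a second with its window pointing squarely at the middle of the barcode label on the lid, about 8 cm from it, never letting the scanner touch the case. Lay the scanner back on its rest as you found it, and leave the bottles and the jar standing where they are.

Things in the scene. Friction and masses are not known exactly. Their poses are not given: they have to be found in the camera images.
- case: Grey plastic open box 170 (x) x 240 (y) x 100 mm high with small bottles in it, fixed to the bench. Origin: centre of its underside; z up. The lid is hinged along its +x top rim.
- lid (a joint): Angle of the case's flat lid (174 x 244 x 8 mm), rad: 0 = lying fully shut on the case (its top 108 mm above the bench), larger = swung up about the +x rim; at 1.57 it stands upright. A friction hinge keeps it where it is left and yields to a push of 2 to 4 N at the free edge.
- lid_hinge (a point): Point on the lid's hinge axis, at mid-length, 100 mm above the bench. Axes are those of the lid: y along the hinge, -x from the hinge to the free edge, z out of the lid's outer face (up when shut).
- lid_edge (a point): Middle of the lid's free edge, on its outer face, 174 mm from the hinge axis. A small black lip 70 mm long sticks out 6 mm beyond it. Axes as lid_hinge.
- barcode (a point): Centre of the barcode label: white paper 44 x 64 mm with black bars, on the outer face of the lid, nearer one end (75 mm from the hinge, 55 mm to the lid's +y side of the middle). z points out of the label. The larger plain buff sticker on the other half of the lid is not it.
- scanner: Grey cordless scanner, about 0.2 kg, loose, lying level on its rest. Straight handle 170 long (x) x 28 wide (y) x 26 mm high (z); a head 50 wide x 30 mm thick at its +x end is bent 60 degrees down, reaching 52 mm below the handle's underside. Origin: middle of the handle's underside.
- scanner_grip (a point): Centre of the handle, 13 mm above its underside, midway between the forks of the rest and near the centre of mass; the place to grip, across y. Axes as the scanner.
- window (a point): Centre of the dark window at the end of the scanner's head, at (116.5, 0, -39.8) mm from the scanner's origin. x points out of the window along the line of sight (60 degrees below the handle's +x axis), y along the scanner's y.
- rest: Fixed stand: dark base 170 (x) x 90 (y) x 12 mm with two upright aluminium forks 12 mm thick at x = -55 and +55 mm. Each fork has a flat seat 85 mm up between two prongs, 34 mm apart inside and flared to about 54 mm at the top, 112 mm up. Origin: centre of the base's underside. As found, the scanner's x and y axes are those of the rest, its head hanging past the +x end.
- rest_seat (a point): Middle of the rest between the forks, at the height of the seats (85 mm): where the scanner's origin lies when it is at rest there. Axes as the rest.
- spray_bottle: White bottle with a blue trigger head, 68 mm across, 176 mm high, standing loose. Origin: centre of its foot.
- squat_jar: White jar with a lid, 70 mm across, 90 mm high, standing loose. Origin: centre of its foot.
- open_bottle: White bottle without a cap, 60 mm across, 150 mm high, standing loose. Origin: centre of its foot.
There are look-alikes about, which are no part of the job. What is shaped like the spray_bottle but turquoise is not meant. What is shaped like the scanner but red is not meant.

How it is judged (in metres and radians):
On the way, in this order (a step that is already met when the one before it is completed fails the run):
1. the lid is shut (within 0.06 rad) while the scanner is still on its rest (value of joint lid below 0.06 rad and distance of scanner from where it was at the start of the episode below 0.02 m), for 0.2 s.
2. the scanner's line of sight passes within 18 mm of the label's centre, window 40 to 120 mm from it, within 25 degrees of square, held still for a second (0.9 s counted) (x of barcode in the frame of window between 0.04 and 0.12 m and y of barcode in the frame of window between -0.018 and 0.018 m and z of barcode in the frame of window between -0.018 and 0.018 m and angle between the x axis of window and the z axis of barcode, either way round below 0.44 rad and linear speed of scanner below 0.02 m/s and angular speed of scanner below 0.15 rad/s and value of joint lid below 0.06 rad), for 0.9 s.
At the end, for the whole second after the job is handed in: The lid is shut (within 0.06 rad); the scanner lies still and upright on both forks, its head past the rest's +x end, within 25 mm along and 9 mm across of the middle, level and in line within 0.12 rad; bottles and jar stand within 25 mm of where they were (value of joint lid below 0.06 rad and x of scanner in the frame of rest_seat between -0.025 and 0.025 m and y of scanner in the frame of rest_seat between -0.009 and 0.009 m and z of scanner in the frame of rest_seat between -0.005 and 0.006 m and x of window in the frame of rest_seat above 0.06 m and angle between the x axis of scanner and the x axis of rest, either way round below 0.12 rad and angle between scanner's own z axis and vertical below 0.12 rad and linear speed of scanner below 0.01 m/s and distance of each of spray_bottle, squat_jar, open_bottle from where it was at the start of the episode below 0.025 m and angle between each of spray_bottle, squat_jar, open_bottle's own z axis and vertical below 0.15 rad); the robot touches nothing.
It fails at once if the scanner touches the case or its lid (contact force between scanner and case above 0.5 N).
It fails at once if the scanner is dropped onto the bench (height (world z) of scanner below 0.06 m).
It fails at once if a bottle or the jar is knocked over or shoved away (distance of any of spray_bottle, squat_jar, open_bottle from where it was at the start of the episode above 0.04 m or angle between any of spray_bottle, squat_jar, open_bottle's own z axis and vertical above 0.4 rad).
It also fails if it takes over 72 s, if anything falls off the work surface, if the arm or the gripper's body presses on something with over 40 N, if the wrist force passes 120 N, or if a joint passes its speed limit or range.

## Working session

There is one attempt and no reset: what is moved stays moved. The work goes in short steps, Python scripts to look and compute and a tool call to move; the robot and the scene stay as the last step left them, time stands still between calls to the robot, and variables do not carry over. Pictures are saved under pics/ and viewed, at most 10 in all, crops included, and the job is handed in when it is done.

Besides the shell and the picture viewer there is one more tool, called after "Call:" as name(argument=value, ...), one argument or row to a line, values as JSON. drive_tool: Moves the arm, as the interface text tells. Its arguments: {"type":"object","properties":{"motion":{"type":"array","items":{"type":"array"}},"gripper":{"type":"number"}},"required":["motion"]}

```bash
mkdir -p pics; python3 - <<'E'
from rig import *
import cv2
for n in("scene","top"):
    cv2.imwrite(f"pics/{n}0.png",capture(n)[:,:,::-1]); print(n,camera_info(n))
print(read_state())
E
```

```text
scene {'fovy': 51.26760315088966, 'cx': 312.95234768187663, 'cy': 204.59250235067623, 'xyz': array([1.35325763, 0.03436156, 0.99981738]), 'orientation': array([[-0.11791743,  0.73743339, -0.66504697],
       [ 0.99291955,  0.09724361, -0.06822351],
       [ 0.01436127, -0.66838288, -0.74367874]])}
top {'fovy': 56.07197168438166, 'cx': 319.28721635000596, 'cy': 193.95514043474864, 'xyz': array([ 0.46483058, -0.05744728,  1.07519026]), 'orientation': array([[ 0.01116349, -0.99560257,  0.09301022],
       [-0.99992385, -0.01160431, -0.00420004],
       [ 0.00526089, -0.09295625, -0.9956563 ]])}
{'time_s': 0.1, 'joint_positions': array([-8.54568387e+01,  3.02740600e+01,  8.21507692e+01,  1.66594402e-04,
        6.76887363e+01, -1.02266757e+01]), 'qvel': array([-0.07836551,  0.05342802, -0.12644389,  0.08435451,  0.03915397,
       -0.01192324]), 'tau': array([-3.04273672e-04, -4.40986955e+01, -1.77150661e+01,  6.34940690e-02,
        5.33922378e-02, -4.86449528e-05]), 'position': array([ 0.15931721, -0.60365824,  0.2216554 ]), 'tcp_rot': array([[ 9.66958042e-01,  2.54935524e-01, -1.54319936e-04],
       [ 2.54935325e-01, -9.66956088e-01,  1.97607477e-03],
       [ 3.54551055e-04, -1.95012299e-03, -9.99998036e-01]]), 'force': array([-0.60324693, -1.166026  ,  0.48203071]), 'moment': array([ 0.0591413 ,  0.0222855 , -0.04597742]), 'grasp_force': 0.0, 'opening': 0.9964628816766894}
```

View pics/scene0.png

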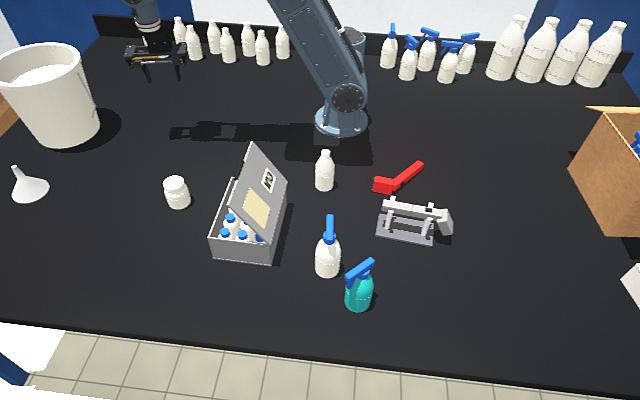

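View pics/top0.png

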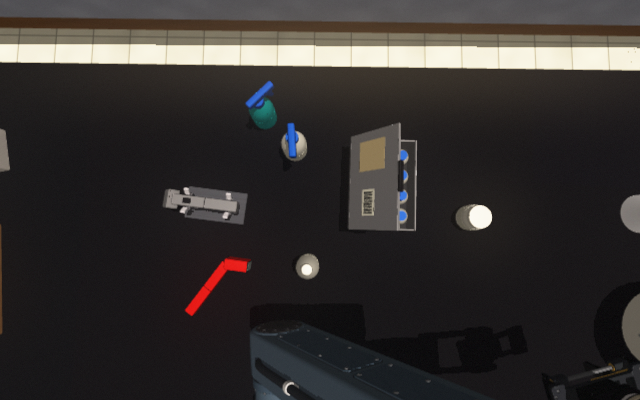

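The scene view shows the case around (248,210) with its lid up, and the scanner on its rest around (415,220). The top view shows the case at (383,180) with its hinge on the image left (world +y), the scanner at (200,203) with its head to the left, the spray bottle at (294,145), the open bottle at (307,267) and the jar at (474,217). Next I'll enlarge crops.

```bash
python3 - <<'E'
import cv2
t=cv2.imread("pics/top0.png");s=cv2.imread("pics/scene0.png")
a=cv2.resize(t[110:250,330:430],None,fx=4,fy=4,interpolation=cv2.INTER_CUBIC)
b=cv2.resize(t[170:240,150:260],None,fx=4,fy=4,interpolation=cv2.INTER_CUBIC)
import numpy as np
o=np.zeros((570,800,3),np.uint8);o[:560,:400]=a;o[:280,400:800]=b[:, :400]
c=cv2.resize(s[180:250,365:465],None,fx=4,fy=4,interpolation=cv2.INTER_CUBIC);o[285:565,400:800]=c
cv2.imwrite("pics/c1.png",o)
a=cv2.resize(s[130:270,200:340],None,fx=4,fy=4,interpolation=cv2.INTER_CUBIC)
cv2.imwrite("pics/c2.png",a)
E
```

```text
(no output)
```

View pics/c1.png

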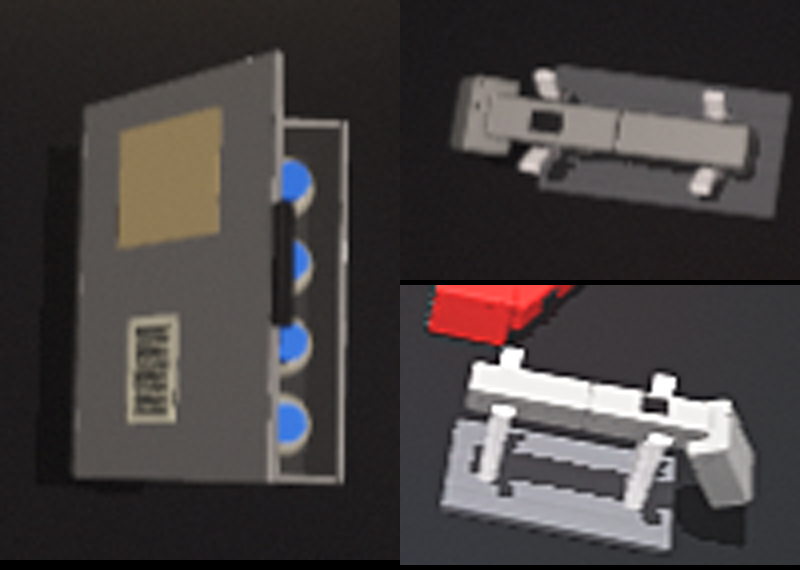

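View pics/c2.png

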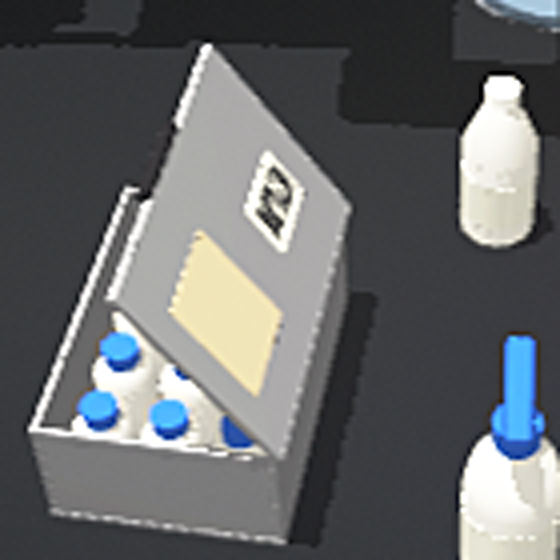

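The crops resolve the lid corners, the barcode and the rest. In c1 the lid's free edge runs (277,52) to (270,481), its hinge edge (85,107) to (74,477), and the barcode is at (152,369). The rest base corners are (790,96), (775,215), (540,190) and (562,66). Next I'll fit the poses.

```bash
cat > h.py <<'E'
import numpy as np
from rig import *
from scipy.spatial.transform import Rotation as R
from scipy.optimize import least_squares
CI={n:camera_info(n) for n in("scene","top")}
def proj(n,P):
    c=CI[n];q=(np.atleast_2d(P)-c["xyz"])@c["orientation"];f=200/np.tan(np.radians(c["fovy"]/2))
    return q[:,:2]/q[:,2:]*f+[c["cx"],c["cy"]]
def ray(n,u,v,z):
    c=CI[n];f=200/np.tan(np.radians(c["fovy"]/2))
    d=c["orientation"]@[(u-c["cx"])/f,(v-c["cy"])/f,1];return c["xyz"]+d*(z-c["xyz"][2])/d[2]
E
python3 - <<'E'
from h import *
ct=lambda u,v:(330+u/4,110+v/4); cs=lambda u,v:(200+u/4,130+v/4)
rt=lambda u,v:(150+(u-400)/4,170+v/4); rs=lambda u,v:(365+(u-400)/4,180+(v-285)/4)
case=[("top",0,(-85,-120,100),ct(348,121)),("top",0,(-85,120,100),ct(343,483)),
("top",1,(-174,-122,8),ct(277,52)),("top",1,(-174,122,8),ct(270,481)),("top",1,(0,-122,8),ct(85,107)),("top",1,(0,122,8),ct(74,477)),("top",1,(-75,55,8),ct(152,369)),
("scene",1,(-174,122,8),cs(211,45)),("scene",1,(0,122,8),cs(350,208)),("scene",1,(-174,-122,8),cs(120,300)),("scene",1,(0,-122,8),cs(279,458)),("scene",1,(-75,55,8),cs(275,200)),
("scene",0,(-85,-120,100),cs(32,430)),("scene",0,(-85,120,100),cs(130,189)),("scene",0,(-85,-120,0),cs(55,513)),("scene",0,(85,-120,0),cs(287,542))]
def res(p):
    r=R.from_euler('z',p[2]);o=np.array([p[0],p[1],0]);out=[]
    for n,k,P,uv in case:
        P=np.array(P)/1e3
        if k: P=R.from_euler('y',p[3]).apply(P)+[.085,0,.1]   # +y rot lifts -x
        out.append(proj(n,o+r.apply(P))[0]-uv)
    return np.ravel(out)
s=least_squares(res,[.5,-.2,1.57,1.0],loss='soft_l1');print("case",s.x,np.round(res(s.x).reshape(-1,2),1).tolist())
rest=[("top",(-85,-45,12),rt(790,96)),("top",(-85,45,12),rt(775,215)),("top",(85,45,12),rt(540,190)),("top",(85,-45,12),rt(562,66)),
("top",(-85,-14,111),rt(750,122)),("top",(-85,14,111),rt(745,167)),
("scene",(85,-45,0),rs(672,549)),("scene",(-85,-45,0),rs(443,507)),("scene",(-85,45,12),rs(460,418)),("scene",(-85,14,111),rs(475,362)),("scene",(-85,-14,111),rs(468,390))]
def res2(p):
    r=R.from_euler('z',p[2])
    return np.ravel([proj(n,np.array([p[0],p[1],0])+r.apply(np.array(P)/1e3))[0]-uv for n,P,uv in rest])
s=least_squares(res2,[.5,.2,1.5],loss='soft_l1');print("rest",s.x,np.round(res2(s.x).reshape(-1,2),1).tolist())
print("spray",ray("scene",327,270,0),ray("top",294,146,.1));print("open",ray("scene",324,185,0),ray("top",307,269,.15))
print("jar",ray("scene",178,203,0),ray("top",481,217,.09));print("turq",ray("scene",359,303,0));print("red",ray("scene",385,185,.03),ray("scene",422,167,.03))
E
```

```text
case [ 0.58501848 -0.22969789  1.54764924  0.97666922] [[-0.4, -0.5], [-0.1, 0.1], [-0.4, -1.0], [-0.3, 0.5], [-1.2, -0.5], [-1.0, -0.0], [-0.4, -0.1], [-0.7, -1.0], [0.3, -1.4], [-2.0, -0.9], [1.4, 0.2], [-0.5, -0.1], [-0.8, -0.4], [-1.2, -1.4], [-0.5, 0.0], [-0.5, 0.2]]
rest [0.5288861  0.23384167 1.47945584] [[-1.1, -1.5], [-1.2, 0.3], [-2.3, 0.4], [-3.5, -0.1], [0.3, 0.2], [0.2, -0.2], [-0.6, 1.1], [-0.4, 1.7], [-1.1, -0.7], [-1.4, -1.0], [-0.7, -1.0]]
spray [0.7009664  0.01137452 0.        ] [0.68221656 0.00657078 0.1       ]
open [ 0.3661404  -0.03091352  0.        ] [ 0.36788918 -0.03355652  0.15      ]
jar [ 0.50907519 -0.48860126  0.        ] [ 0.50104746 -0.486839    0.09      ]
turq [0.79333576 0.1059481  0.        ]
red [0.3693438  0.16941348 0.03      ] [0.26532922 0.29518641 0.03      ]
```

Call:
drive_tool(
  motion=[
    [[0,0,-20],[0,0,-0.15]],
    [[0,0,-20],[0,0,-0.15]],
    [[0,0,-20],[0,0,-0.15]],
    [[0,0,-20],[0,0,-0.15]],
    [[0,0,-20],[0,0,-0.15]],
  ],
  gripper=0,
)

```text
time_s: 0.6
position: [0.1594, -0.6039, 0.3227]
tcp_rot: [[0.528, 0.849, -0.0], [0.849, -0.528, 0.001], [0.001, -0.001, -1.0]]
force: [-0.9, -0.8, -0.7]
opening: 0.63
grasp_force: 0.0
```

Call:
drive_tool(
  motion=[
    [[0,0,0],[0,0,-0.15]],
    [[0,0,0],[0,0,-0.15]],
    [[0,0,0],[0,0,-0.15]],
    [[0,0,0],[0,0,-0.02]],
  ],
)

```text
time_s: 1.0
position: [0.1593, -0.6039, 0.322]
tcp_rot: [[0.092, 0.996, -0.0], [0.996, -0.092, 0.001], [0.001, -0.0, -1.0]]
force: [-0.3, -0.3, 0.1]
opening: 0.261
grasp_force: 0.0
```

Call:
drive_tool(
  motion=[
    [[35,32,0],[0,0,0]],
    [[35,32,0],[0,0,0]],
    [[35,32,0],[0,0,0]],
    [[35,32,0],[0,0,0]],
    [[35,32,0],[0,0,0]],
  ],
)

```text
time_s: 1.5
position: [0.336, -0.4434, 0.3223]
tcp_rot: [[0.096, 0.995, -0.0], [0.995, -0.096, 0.0], [0.0, -0.0, -1.0]]
force: [-0.1, -0.8, -0.1]
opening: 0.003
grasp_force: 0.0
```

Call:
drive_tool(
  motion=[
    [[35,33,0],[0,0,0]],
    [[35,33,0],[0,0,0]],
    [[35,33,0],[0,0,0]],
    [[35,33,0],[0,0,0]],
    [[35,33,0],[0,0,0]],
  ],
)

```text
time_s: 2.0
position: [0.5166, -0.2844, 0.3223]
tcp_rot: [[0.096, 0.995, -0.0], [0.995, -0.096, 0.0], [0.0, -0.0, -1.0]]
force: [1.6, -0.4, -0.4]
opening: 0.007
grasp_force: 0.0
```

Call:
drive_tool(
  motion=[
    [[35,33,0],[0,0,0]],
    [[35,33,0],[0,0,0]],
    [[0,0,0],[0,0,0]],
    [[0,0,0],[0,0,0]],
  ],
)

```text
time_s: 2.4
position: [0.588, -0.2214, 0.3218]
tcp_rot: [[0.092, 0.996, -0.001], [0.996, -0.092, 0.0], [-0.0, -0.001, -1.0]]
force: [0.3, -0.5, -0.3]
opening: 0.011
grasp_force: 0.0
```

Call:
drive_tool(
  motion=[
    [[0,0,20],[0,0,0]],
    [[0,0,20],[0,0,0]],
    [[0,0,20],[0,0,0]],
    [[0,0,20],[0,0,0]],
    [[0,0,15],[0,0,0]],
  ],
)

```text
time_s: 2.9
position: [0.5859, -0.2238, 0.2265]
tcp_rot: [[0.097, 0.995, -0.002], [0.995, -0.097, 0.001], [0.0, -0.002, -1.0]]
force: [0.8, 0.8, 0.5]
opening: 0.005
grasp_force: 0.5
```

Call:
drive_tool(
  motion=[
    [[-4,0,12],[0,0,0]],
    [[-4,0,12],[0,0,0]],
    [[-4,0,12],[0,0,0]],
    [[-4,0,12],[0,0,0]],
    [[-4,0,12],[0,0,0]],
  ],
)

```text
time_s: 3.4
position: [0.5859, -0.2432, 0.1669]
tcp_rot: [[0.093, 0.996, 0.001], [0.996, -0.093, -0.001], [-0.001, 0.001, -1.0]]
force: [0.3, 0.3, 0.8]
opening: 0.005
grasp_force: 0.5
```

Call:
drive_tool(
  motion=[
    [[-6,0,9],[0,0,0]],
    [[-6,0,9],[0,0,0]],
    [[-6,0,9],[0,0,0]],
    [[-6,0,9],[0,0,0]],
    [[0,0,0],[0,0,0]],
  ],
)

```text
time_s: 3.9
position: [0.5828, -0.2669, 0.1299]
tcp_rot: [[0.094, 0.996, -0.002], [0.996, -0.094, 0.001], [0.001, -0.002, -1.0]]
force: [-0.5, 1.0, -1.0]
opening: 0.006
grasp_force: 0.0
```

Call:
drive_tool(
  motion=[
    [[0,0,5],[0,0,0]],
    [[0,0,5],[0,0,0]],
    [[0,0,5],[0,0,0]],
    [[0,0,4],[0,0,0]],
    [[0,0,2],[0,0,0]],
  ],
)

```text
time_s: 4.4
position: [0.5836, -0.2661, 0.1102]
tcp_rot: [[0.093, 0.996, -0.0], [0.996, -0.093, 0.0], [0.0, -0.0, -1.0]]
force: [0.3, -0.7, 0.8]
opening: 0.006
grasp_force: 0.3
```

```bash
python3 - <<'E'
from h import *
import cv2
s=capture("scene")[:,:,::-1]
cv2.imwrite("pics/c3.png",cv2.resize(s[100:280,180:420],None,fx=3,fy=3))
E
```

```text
(no output)
```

View pics/c3.png

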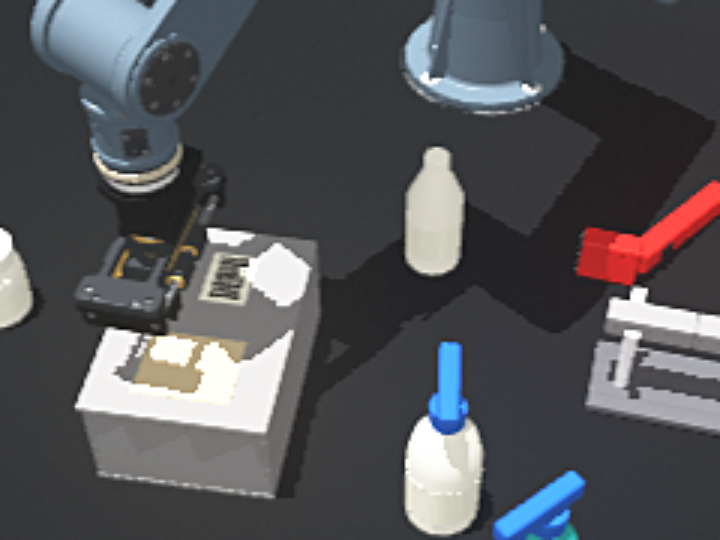

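The lid is nearly shut under the fingers, with the barcode at about (225,278) in the crop. I'll keep pressing until I see force.

Call:
drive_tool(
  motion=[
    [[0,0,2],[0,0,0]],
    [[0,0,1],[0,0,0]],
    [[0,0,0],[0,0,0]],
  ],
)

```text
time_s: 4.75
position: [0.5835, -0.2661, 0.1084]
tcp_rot: [[0.093, 0.996, -0.0], [0.996, -0.093, 0.0], [0.0, -0.0, -1.0]]
force: [-0.8, 0.7, 4.0]
opening: 0.003
grasp_force: 2.3
```

Call:
drive_tool(
  motion=[
    [[0,0,1],[0,0,0]],
    [[0,0,1],[0,0,0]],
    [[0,0,0],[0,0,0]],
  ],
)

```text
time_s: 5.05
position: [0.5836, -0.2661, 0.1083]
tcp_rot: [[0.093, 0.996, 0.0], [0.996, -0.093, -0.0], [-0.0, 0.0, -1.0]]
force: [-3.8, 1.6, 14.4]
opening: 0.008
grasp_force: 6.8
```

Call:
drive_tool(
  motion=[
    [[0,0,-40],[0,0,0]],
    [[0,0,-40],[0,0,0]],
    [[0,0,-40],[0,0,0]],
    [[0,0,-40],[0,0,0]],
    [[0,0,-30],[0,0,0]],
  ],
)

```text
time_s: 5.55
position: [0.5841, -0.2664, 0.2985]
tcp_rot: [[0.093, 0.996, 0.003], [0.996, -0.093, -0.002], [-0.001, 0.003, -1.0]]
force: [0.0, -0.2, -0.0]
opening: 0.007
grasp_force: 0.0
```

Call:
drive_tool(
  motion=[
    [[45,-9,0],[0,0,0]],
    [[45,-9,0],[0,0,0]],
    [[45,-9,0],[0,0,0]],
    [[45,-9,0],[0,0,0]],
    [[45,-9,0],[0,0,0]],
  ],
  gripper=0.9,
)

```text
time_s: 6.05
position: [0.559, -0.0362, 0.2956]
tcp_rot: [[0.093, 0.996, 0.0], [0.996, -0.093, 0.0], [0.0, 0.0, -1.0]]
force: [0.8, 1.0, 0.1]
opening: 0.369
grasp_force: 0.0
```

Call:
drive_tool(
  motion=[
    [[45,-9,0],[0,0,0]],
    [[45,-9,0],[0,0,0]],
    [[45,-9,0],[0,0,0]],
    [[45,-9,0],[0,0,0]],
    [[45,-9,0],[0,0,0]],
  ],
)

```text
time_s: 6.55
position: [0.5351, 0.1921, 0.2956]
tcp_rot: [[0.093, 0.996, 0.0], [0.996, -0.093, 0.0], [0.0, 0.0, -1.0]]
force: [0.9, -0.8, -0.5]
opening: 0.832
grasp_force: 0.0
```

Call:
drive_tool(
  motion=[
    [[43,-11,0],[0,0,0]],
    [[0,0,0],[0,0,0]],
    [[0,0,0],[0,0,0]],
  ],
)

```text
time_s: 6.85
position: [0.5282, 0.235, 0.2953]
tcp_rot: [[0.09, 0.996, -0.0], [0.996, -0.09, -0.001], [-0.001, -0.0, -1.0]]
force: [0.0, -0.9, -1.2]
opening: 0.896
grasp_force: 0.0
```

```bash
python3 - <<'E'
from h import *
import cv2
s=capture("scene")[:,:,::-1];t=capture("top")[:,:,::-1]
o=np.vstack([cv2.resize(s[140:260,180:480],None,fx=2.5,fy=2.5),cv2.resize(t[120:240,150:450],None,fx=2.5,fy=2.5)])
cv2.imwrite("pics/c4.png",o);print(read_state()["position"],read_state()["joint_positions"])
E
```

```text
[0.52883505 0.23318535 0.29539987] [ 1.27385942e+01  2.22152842e+01  8.37919734e+01 -3.20135397e-02
  7.40166506e+01  1.81086344e+01]
```

View pics/c4.png

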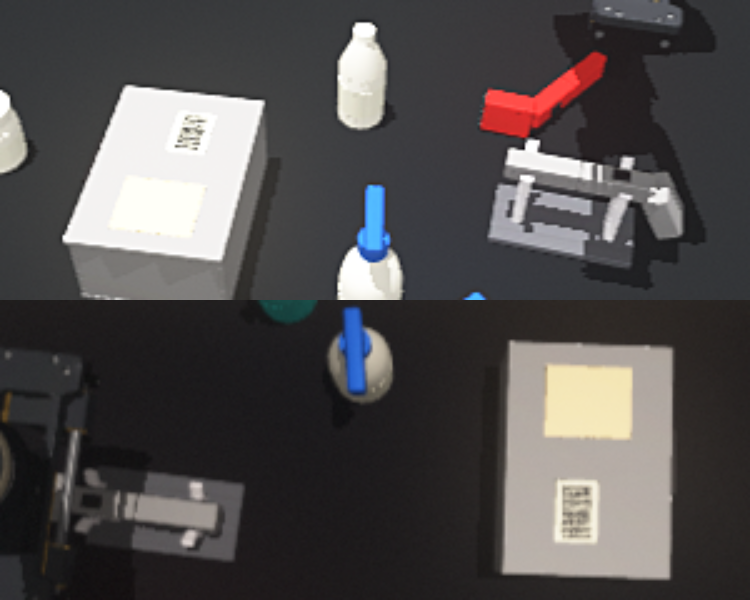

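The lid is flat shut. The barcode is at (190,132) in the scene part of the crop and (576,512) in the top part. The open gripper hangs over the scanner, which is still on its rest.

```bash
python3 - <<'E'
from h import *
print(ray("scene",180+190/2.5,140+132/2.5,.108),ray("top",150+576/2.5,120+212/2.5,.108))
E
```

```text
[ 0.53130507 -0.21923047  0.108     ] [ 0.52890216 -0.2196083   0.108     ]
```

Call:
drive_tool(
  motion=[
    [[0,0,45],[0,0,0]],
    [[0,0,45],[0,0,0]],
    [[0,0,35],[0,0,0]],
    [[0,0,25],[0,0,0]],
    [[0,0,20],[0,0,0]],
  ],
)

```text
time_s: 7.45
position: [0.5286, 0.2318, 0.1236]
tcp_rot: [[0.096, 0.995, -0.002], [0.995, -0.096, -0.001], [-0.001, -0.002, -1.0]]
force: [0.1, -0.7, 0.6]
opening: 0.9
grasp_force: 0.0
```

Call:
drive_tool(
  motion=[
    [[0,0,20],[0,0,0]],
    [[0,0,15],[0,0,0]],
    [[0,0,11],[0,0,0]],
    [[0,0,0],[0,0,0]],
  ],
)

```text
time_s: 7.85
position: [0.5283, 0.2325, 0.0782]
tcp_rot: [[0.095, 0.995, -0.003], [0.995, -0.095, -0.001], [-0.001, -0.003, -1.0]]
force: [0.4, 0.7, 0.6]
opening: 0.903
grasp_force: 0.0
```

Call:
drive_tool(
  motion=[
    [[0,0,0],[0,0,0]],
    [[0,0,0],[0,0,0]],
    [[0,0,0],[0,0,0]],
    [[0,0,0],[0,0,0]],
    [[0,0,0],[0,0,0]],
  ],
  gripper=0,
)

```text
time_s: 8.35
position: [0.529, 0.2342, 0.08]
tcp_rot: [[0.093, 0.996, 0.001], [0.996, -0.093, 0.0], [0.0, 0.001, -1.0]]
force: [-0.0, -0.4, 0.6]
opening: 0.53
grasp_force: 0.0
```

Call:
drive_tool(
  motion=[
    [[0,0,0],[0,0,0]],
    [[0,0,0],[0,0,0]],
    [[0,0,0],[0,0,0]],
    [[0,0,0],[0,0,0]],
    [[0,0,0],[0,0,0]],
  ],
)

```text
time_s: 8.85
position: [0.5291, 0.2341, 0.0796]
tcp_rot: [[0.093, 0.996, 0.001], [0.996, -0.093, 0.0], [0.0, 0.001, -1.0]]
force: [0.4, 0.3, 0.4]
opening: 0.318
grasp_force: 29.8
```

Call:
drive_tool(
  motion=[
    [[0,0,-10],[0,0,0]],
    [[0,0,-15],[0,0,0]],
    [[0,0,-20],[0,0,0]],
    [[0,0,-25],[0,0,0]],
    [[0,0,-30],[0,0,0]],
  ],
)

```text
time_s: 9.35
position: [0.5273, 0.2336, 0.1797]
tcp_rot: [[0.093, 0.996, -0.004], [0.996, -0.093, -0.001], [-0.001, -0.004, -1.0]]
force: [-0.1, 0.5, -2.0]
opening: 0.315
grasp_force: 29.9
```

Call:
drive_tool(
  motion=[
    [[0,0,-35],[0,0,0]],
    [[0,0,-35],[0,0,0]],
    [[0,0,-30],[0,0,0]],
    [[0,0,-20],[0,0,0]],
    [[0,0,0],[0,0,0]],
  ],
)

```text
time_s: 9.85
position: [0.5301, 0.2344, 0.3031]
tcp_rot: [[0.093, 0.996, 0.007], [0.996, -0.093, 0.002], [0.002, 0.007, -1.0]]
force: [1.6, 1.3, -1.5]
opening: 0.321
grasp_force: 29.9
```

Call:
drive_tool(
  motion=[
    [[-15,0,0],[0,0,0]],
    [[-30,3,0],[0,0,0]],
    [[-40,4,0],[0,0,0]],
    [[-40,4,0],[0,0,0]],
    [[-40,4,0],[0,0,0]],
  ],
)

```text
time_s: 10.35
position: [0.5262, 0.0661, 0.2972]
tcp_rot: [[0.093, 0.996, -0.005], [0.996, -0.093, -0.0], [-0.001, -0.005, -1.0]]
force: [0.8, 0.5, -2.3]
opening: 0.32
grasp_force: 29.9
```

Call:
drive_tool(
  motion=[
    [[-40,4,0],[0,0,0]],
    [[-40,4,0],[0,0,0]],
    [[-40,4,0],[0,0,0]],
    [[-40,4,0],[0,0,0]],
    [[-40,4,0],[0,0,0]],
  ],
)

```text
time_s: 10.85
position: [0.5273, -0.1345, 0.2972]
tcp_rot: [[0.094, 0.996, -0.005], [0.996, -0.094, 0.002], [0.001, -0.005, -1.0]]
force: [0.0, 0.6, -3.0]
opening: 0.319
grasp_force: 29.9
```

Call:
drive_tool(
  motion=[
    [[-40,4,0],[0,0,0]],
    [[-40,4,0],[0,0,0]],
    [[-40,2,0],[0,0,0]],
    [[-30,0,0],[0,0,0]],
    [[-20,0,0],[0,0,0]],
  ],
)

```text
time_s: 11.35
position: [0.5216, -0.3051, 0.2969]
tcp_rot: [[0.095, 0.995, -0.004], [0.995, -0.095, 0.003], [0.002, -0.005, -1.0]]
force: [0.0, -0.6, -3.0]
opening: 0.316
grasp_force: 29.9
```

Call:
drive_tool(
  motion=[
    [[0,0,0],[0,-0.1,0]],
    [[0,0,0],[0,-0.1,0]],
    [[0,0,0],[0,-0.1,0]],
    [[0,0,0],[0,-0.1,0]],
    [[0,0,0],[0,-0.1,0]],
  ],
)

```text
time_s: 11.85
position: [0.5226, -0.3021, 0.2983]
tcp_rot: [[0.08, 0.996, -0.047], [0.873, -0.093, -0.479], [-0.481, -0.003, -0.877]]
force: [-0.3, 0.4, -2.2]
opening: 0.32
grasp_force: 29.8
```

Call:
drive_tool(
  motion=[
    [[0,0,0],[0,-0.02,0]],
    [[0,0,0],[0,0,0]],
    [[0,0,0],[0,0,0]],
  ],
)

```text
time_s: 12.15
position: [0.5238, -0.3032, 0.2993]
tcp_rot: [[0.081, 0.996, -0.047], [0.865, -0.093, -0.493], [-0.496, -0.001, -0.869]]
force: [0.2, -0.2, -1.3]
opening: 0.316
grasp_force: 29.9
```

```bash
python3 - <<'E'
from h import *
import cv2
s=capture("scene")[:,:,::-1];t=capture("top")[:,:,::-1]
o=np.vstack([cv2.resize(s[100:260,140:340],None,fx=3,fy=3)[:300],cv2.resize(t[110:250,320:520],None,fx=3,fy=3)[:300]]) if 0 else np.hstack([cv2.resize(s[80:260,150:340],None,fx=2.1,fy=2.1),cv2.resize(t[80:260,330:520],None,fx=2.1,fy=2.1)])
cv2.imwrite("pics/c5.png",o)
st=read_state();p=st["position"];T=st["tcp_rot"]
bar=np.array([.530,-.2193,.108])
# scanner frame: x=tool x, y=-tool y, z=-tool z ; grip 19mm behind TCP
S=np.c_[T[:,0],-T[:,1],-T[:,2]];g=p-.019*T[:,2]
w=g+S@[.1165,0,-.0528]
W=np.c_[S@[.5,0,-.8660],S[:,1],S@[.866,0,.5]]
print(p,w,"bar in win",W.T@(bar-w),"dir",W[:,0],st["grasp_force"],st["opening"])
tgt=bar+[0,0,.08]; print("shift tool mm",1e3*T.T@(tgt-w))
E
```

```text
[ 0.5239105  -0.30382642  0.29982281] [ 0.53191532 -0.21985297  0.21265016] bar in win [ 1.04647273e-01  2.02278010e-03 -6.52529725e-05] dir [ 9.99510348e-04  4.08258769e-03 -9.99969166e-01] 29.85113330738386 0.3164525631959199
shift tool mm [12.55702316 -1.97396235 21.21388954]
```

View pics/c5.png

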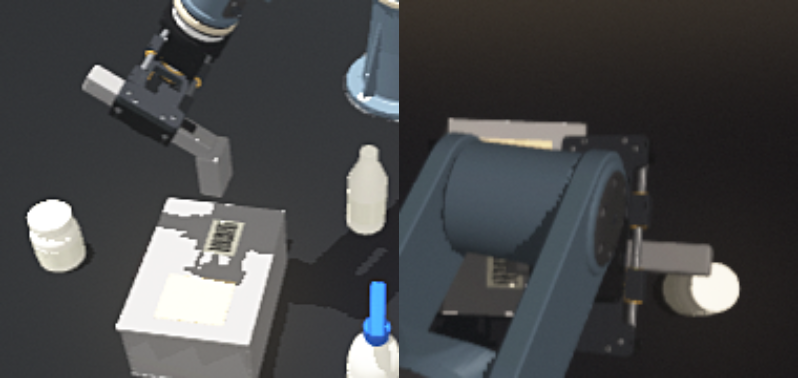

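The head hangs squarely over the label, with its tip at (215,190) and the barcode at (224,238) in the crop. I'll lower to 8 cm and hold.

Call:
drive_tool(
  motion=[
    [[4,-1,7],[0,0,0]],
    [[4,-1,7],[0,0,0]],
    [[4,0,7],[0,0,0]],
    [[0,0,0],[0,0,0]],
    [[0,0,0],[0,0,0]],
  ],
)

```text
time_s: 12.75
position: [0.5218, -0.3027, 0.2748]
tcp_rot: [[0.08, 0.996, -0.047], [0.864, -0.093, -0.494], [-0.497, -0.001, -0.868]]
force: [0.8, -0.3, -2.0]
opening: 0.315
grasp_force: 29.9
```

Call:
drive_tool(
  motion=[
    [[0,0,0],[0,0,0]],
    [[0,0,0],[0,0,0]],
    [[0,0,0],[0,0,0]],
    [[0,0,0],[0,0,0]],
    [[0,0,0],[0,0,0]],
  ],
)

```text
time_s: 13.25
position: [0.522, -0.3027, 0.2755]
tcp_rot: [[0.081, 0.996, -0.046], [0.864, -0.093, -0.495], [-0.497, 0.0, -0.868]]
force: [1.0, -0.8, -1.4]
opening: 0.317
grasp_force: 29.9
```

Call:
drive_tool(
  motion=[
    [[0,0,0],[0,0,0]],
    [[0,0,0],[0,0,0]],
    [[0,0,0],[0,0,0]],
    [[0,0,0],[0,0,0]],
    [[0,0,0],[0,0,0]],
  ],
)

```text
time_s: 13.75
position: [0.522, -0.3027, 0.2754]
tcp_rot: [[0.081, 0.996, -0.046], [0.864, -0.093, -0.495], [-0.497, -0.0, -0.868]]
force: [-0.3, 0.0, -2.8]
opening: 0.321
grasp_force: 29.9
```

Call:
drive_tool(
  motion=[
    [[0,0,0],[0,0,0]],
    [[0,0,0],[0,0,0]],
    [[0,0,0],[0,0,0]],
    [[0,0,0],[0,0,0]],
    [[0,0,0],[0,0,0]],
  ],
)

```text
time_s: 14.25
position: [0.5219, -0.3027, 0.2754]
tcp_rot: [[0.081, 0.996, -0.046], [0.864, -0.093, -0.495], [-0.497, 0.0, -0.868]]
force: [0.5, 0.7, -1.0]
opening: 0.322
grasp_force: 29.9
```

```bash
python3 - <<'E'
from h import *
import cv2
s=capture("scene")[:,:,::-1].copy()
st=read_state();p=st["position"];T=st["tcp_rot"]
S=np.c_[T[:,0],-T[:,1],-T[:,2]];g=p-.019*T[:,2]
w=g+S@[.1165,0,-.0528];bar=np.array([.530,-.2193,.108]);W=np.c_[S@[.5,0,-.8660],S[:,1],S@[.866,0,.5]]
print(w,W.T@(bar-w),st["qvel"])
x0,y0=180,100
im=cv2.resize(s[y0:240,x0:320],None,fx=4,fy=4)
d=S@[.5,0,-.866];v=S@[.866,0,.5]
for q in [w+a*.025*S[:,1]+b*.015*v for a in(-1,1) for b in(-1,1)]+[w+.08*d,S@[-.085,0,.013]+g]:
    u=(proj("scene",q)[0]-[x0,y0])*4;cv2.circle(im,(int(u[0]),int(u[1])),3,(0,0,255),1)
cv2.imwrite("pics/c6.png",im)
E
```

```text
[ 0.52977819 -0.21876024  0.18815498] [ 0.08015083 -0.00027217 -0.00080579] [-0.04288112  0.02346296 -0.05293971 -0.02767291 -0.03663535  0.06471432]
```

View pics/c6.png

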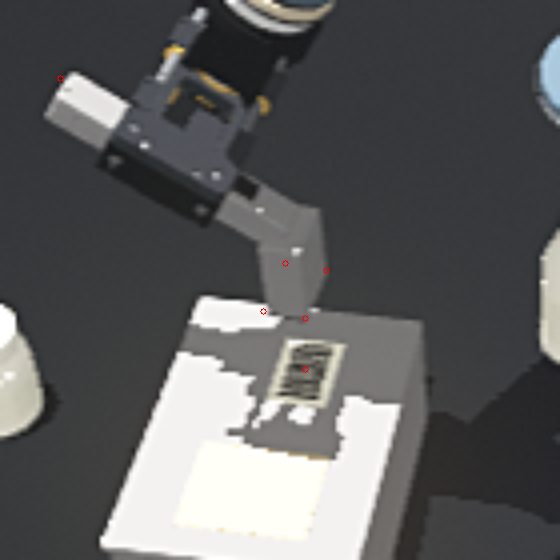

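The projected sight point at (305,369) falls on the middle of the label, and the scanner was held still for about 1.5 s. Returning to the rest.

Call:
drive_tool(
  motion=[
    [[-4,1,-7],[0,0,0]],
    [[-4,1,-7],[0,0,0]],
    [[-4,0,-7],[0,0,0]],
    [[0,0,0],[0,0.1,0]],
    [[0,0,0],[0,0.1,0]],
  ],
)

```text
time_s: 14.8
position: [0.5247, -0.3019, 0.3009]
tcp_rot: [[0.086, 0.996, -0.027], [0.946, -0.09, -0.311], [-0.312, 0.002, -0.95]]
force: [-0.1, -0.7, -3.2]
opening: 0.322
grasp_force: 29.9
```

Call:
drive_tool(
  motion=[
    [[0,0,0],[0,0.1,0]],
    [[0,0,0],[0,0.1,0]],
    [[0,0,0],[0,0.1,0]],
    [[0,0,0],[0,0.02,0]],
    [[0,0,0],[0,0,0]],
  ],
)

```text
time_s: 15.3
position: [0.5237, -0.304, 0.2998]
tcp_rot: [[0.094, 0.996, -0.0], [0.996, -0.094, -0.002], [-0.002, 0.0, -1.0]]
force: [1.0, -0.2, -2.2]
opening: 0.317
grasp_force: 29.9
```

Call:
drive_tool(
  motion=[
    [[20,0,0],[0,0,0]],
    [[30,0,0],[0,0,0]],
    [[40,-2,0],[0,0,0]],
    [[40,-4,0],[0,0,0]],
    [[40,-4,0],[0,0,0]],
  ],
)

```text
time_s: 15.8
position: [0.5289, -0.1287, 0.2996]
tcp_rot: [[0.091, 0.996, -0.0], [0.996, -0.091, -0.0], [-0.0, -0.0, -1.0]]
force: [-0.1, 0.8, -1.6]
opening: 0.319
grasp_force: 29.9
```

Call:
drive_tool(
  motion=[
    [[40,-4,0],[0,0,0]],
    [[40,-4,0],[0,0,0]],
    [[40,-4,0],[0,0,0]],
    [[40,-4,0],[0,0,0]],
    [[40,-4,0],[0,0,0]],
  ],
)

```text
time_s: 16.3
position: [0.5266, 0.0721, 0.2998]
tcp_rot: [[0.09, 0.996, -0.0], [0.996, -0.09, -0.0], [-0.0, -0.0, -1.0]]
force: [1.1, -0.8, -1.2]
opening: 0.315
grasp_force: 29.9
```

Call:
drive_tool(
  motion=[
    [[40,-4,0],[0,0,0]],
    [[40,-4,0],[0,0,0]],
    [[40,-4,0],[0,0,0]],
    [[30,-3,0],[0,0,0]],
    [[15,0,0],[0,0,0]],
  ],
)

```text
time_s: 16.8
position: [0.5262, 0.2383, 0.2996]
tcp_rot: [[0.087, 0.996, -0.001], [0.996, -0.087, 0.0], [0.0, -0.001, -1.0]]
force: [-0.1, -0.4, -1.7]
opening: 0.32
grasp_force: 29.9
```

Call:
drive_tool(
  motion=[
    [[0,0,0],[0,0,0]],
    [[0,0,0],[0,0,0]],
    [[0,0,0],[0,0,0]],
    [[0,0,0],[0,0,0]],
  ],
)

```text
time_s: 17.2
position: [0.5289, 0.2326, 0.2996]
tcp_rot: [[0.095, 0.996, -0.0], [0.996, -0.095, -0.001], [-0.001, -0.0, -1.0]]
force: [0.5, 0.7, -2.6]
opening: 0.317
grasp_force: 29.9
```

Call:
drive_tool(
  motion=[
    [[0,0,20],[0,0,0]],
    [[0,0,35],[0,0,0]],
    [[0,0,35],[0,0,0]],
    [[0,0,30],[0,0,0]],
    [[0,0,25],[0,0,0]],
  ],
)

```text
time_s: 17.7
position: [0.5286, 0.2326, 0.153]
tcp_rot: [[0.095, 0.995, -0.001], [0.995, -0.095, -0.001], [-0.001, -0.001, -1.0]]
force: [0.7, -0.1, -1.5]
opening: 0.318
grasp_force: 29.9
```

Call:
drive_tool(
  motion=[
    [[1,0,20],[0,0,0]],
    [[0,0,10],[0,0,0]],
    [[0,0,5],[0,0,0]],
    [[0,0,0],[0,0,0]],
    [[0,0,0],[0,0,0]],
  ],
)

```text
time_s: 18.2
position: [0.5298, 0.235, 0.1206]
tcp_rot: [[0.093, 0.996, 0.002], [0.996, -0.093, 0.0], [0.001, 0.002, -1.0]]
force: [0.4, 0.4, -2.7]
opening: 0.316
grasp_force: 29.9
```

Call:
drive_tool(
  motion=[
    [[0,0,10],[0,0,0]],
    [[0,0,10],[0,0,0]],
    [[0,0,10],[0,0,0]],
    [[0,0,5],[0,0,0]],
    [[0,0,0],[0,0,0]],
  ],
)

```text
time_s: 18.7
position: [0.528, 0.2348, 0.0832]
tcp_rot: [[0.093, 0.996, -0.003], [0.996, -0.093, -0.001], [-0.001, -0.003, -1.0]]
force: [-1.0, -0.5, -2.4]
opening: 0.318
grasp_force: 29.9
```

Call:
drive_tool(
  motion=[
    [[0,0,3],[0,0,0]],
    [[0,0,2],[0,0,0]],
    [[0,0,0],[0,0,0]],
    [[0,0,0],[0,0,0]],
  ],
)

```text
time_s: 19.1
position: [0.5291, 0.235, 0.0797]
tcp_rot: [[0.093, 0.996, 0.0], [0.996, -0.093, 0.0], [0.0, 0.0, -1.0]]
force: [-0.1, 0.7, -2.0]
opening: 0.321
grasp_force: 29.9
```

Call:
drive_tool(
  motion=[
    [[0,0,0.6],[0,0,0]],
    [[0,0,0],[0,0,0]],
    [[0,0,0],[0,0,0]],
  ],
)

```text
time_s: 19.4
position: [0.5291, 0.2351, 0.0796]
tcp_rot: [[0.093, 0.996, 0.001], [0.996, -0.093, 0.0], [0.0, 0.001, -1.0]]
force: [-0.8, 0.0, 4.9]
opening: 0.318
grasp_force: 29.9
```

Call:
drive_tool(
  motion=[
    [[0,0,0],[0,0,0]],
    [[0,0,0],[0,0,0]],
    [[0,0,0],[0,0,0]],
    [[0,0,0],[0,0,0]],
    [[0,0,0],[0,0,0]],
  ],
  gripper=0.9,
)

```text
time_s: 19.9
position: [0.5289, 0.235, 0.0788]
tcp_rot: [[0.093, 0.996, -0.0], [0.996, -0.093, -0.0], [-0.0, -0.0, -1.0]]
force: [-1.0, -0.6, 0.5]
opening: 0.691
grasp_force: 0.0
```

Call:
drive_tool(
  motion=[
    [[0,0,0],[0,0,0]],
    [[0,0,0],[0,0,0]],
    [[0,0,0],[0,0,0]],
    [[0,0,0],[0,0,0]],
    [[0,0,0],[0,0,0]],
  ],
)

```text
time_s: 20.4
position: [0.5289, 0.235, 0.079]
tcp_rot: [[0.093, 0.996, 0.0], [0.996, -0.093, 0.0], [0.0, 0.0, -1.0]]
force: [0.0, 0.2, -0.2]
opening: 0.898
grasp_force: 0.0
```

Call:
drive_tool(
  motion=[
    [[0,0,-10],[0,0,0]],
    [[0,0,-20],[0,0,0]],
    [[0,0,-30],[0,0,0]],
    [[0,0,-40],[0,0,0]],
    [[0,0,-40],[0,0,0]],
  ],
)

```text
time_s: 20.9
position: [0.5285, 0.2349, 0.2207]
tcp_rot: [[0.093, 0.996, -0.0], [0.996, -0.093, -0.0], [-0.0, -0.0, -1.0]]
force: [0.4, -0.0, 0.3]
opening: 0.895
grasp_force: 0.0
```

Call:
drive_tool(
  motion=[
    [[0,0,-40],[0,0,0]],
    [[0,0,-40],[0,0,0]],
    [[0,0,0],[0,0,0]],
    [[0,0,0],[0,0,0]],
    [[0,0,0],[0,0,0]],
  ],
)

```text
time_s: 21.4
position: [0.5278, 0.2347, 0.298]
tcp_rot: [[0.093, 0.996, -0.003], [0.996, -0.093, -0.001], [-0.001, -0.002, -1.0]]
force: [-0.5, 0.0, -0.9]
opening: 0.899
grasp_force: 0.0
```

```bash
python3 - <<'E'
from h import *
import cv2
s=capture("scene")[:,:,::-1];t=capture("top")[:,:,::-1]
b=s[100:310,150:470]
cv2.imwrite("pics/c7.png",np.vstack([cv2.resize(b,(640,420)),cv2.resize(s[180:250,365:465],(240,168)) if 0 else np.hstack([cv2.resize(s[185:245,370:470],(320,180)),cv2.resize(t[175:235,155:255],(320,180))])]))
E
```

```text
(no output)
```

View pics/c7.png

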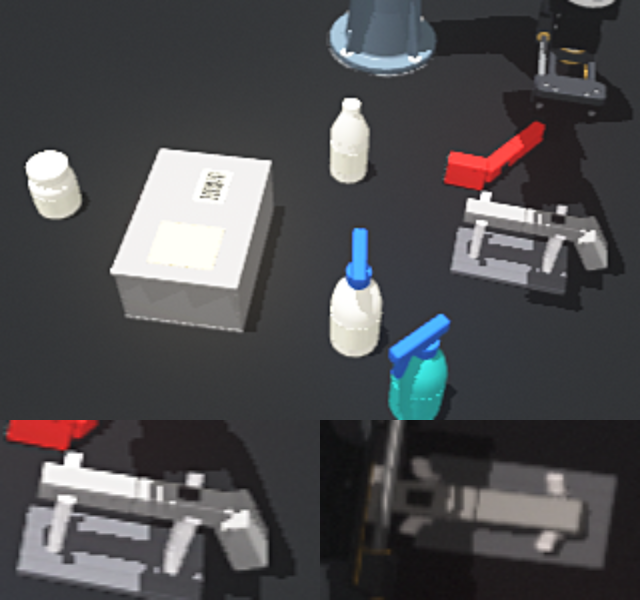

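The scanner lies level in both forks (around (535,225)), the lid is shut, the bottles and jar are unmoved, and the gripper is clear.

```bash
python3 -c "from rig import *;print(hand_in())"
```

```text
the job is handed in; nothing more can be done
None
```

I shut the lid, held the scanner about 8 cm squarely over the barcode for about 1.5 s, laid it back on its rest with the bottles and jar unmoved in the last picture, and handed the job in; the hand-in call returned no verdict.

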